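# Slide the grey reference plate out over the shelf end

### The arm

A 7-joint arm with a two-finger parallel gripper is mounted at the origin on the work surface. World frame = base frame: x ahead of the robot, y to its left, z up, the work surface at z = 0. Lengths are in mm, angles in rad, forces in N, time in s.
With the tool pointing down it reaches from about 400 to 875 mm from the base axis. Payload 6.5 kg.
Tool frame: the origin (TCP) lies at the very end of the fingers, on their centre line; the grasp point (between the pads) lies 19 mm behind it; z points along the fingers, y is the direction in which the jaws open and shut (so a half turn about z gives the same grasp; the last joint's range is limited). The gripper opens to 88 mm and grips with 3 to 60 N. Pads are 18 mm wide; open, the fingers measure 123 mm over their backs; the gripper's body (75 mm by 187 mm) begins 45 mm behind the grasp point.
Start: joints at [-0.066, 0.536, -0.004, 1.538, 0.003, 1.067, -0.071], TCP at [649.992, 0, 238.716] pointing down, gripper open.
Joint ranges: [-2.7, 2.7], [-0.37, 2.16], [-1.27, 1.26], [0.24, 2.4], [-1.31, 4.45], [0.19, 1.91], [-2.76, 2.76]. Speed limits (rad/s): [2.39, 2.39, 3.14, 3.14, 3.14, 3.14, 3.14].

### API

Orientations are given as a unit quaternion [w, x, y, z].
In Python, from station import env, capture, camera_info, order gives the robot as it stands.
- The arm moves only by the shell command python3 -m creep 'ROWS' [FORCE]. ROWS is JSON, a list of rows, each an object with "dp": the shift along the tool's x, y, z as a fraction of full scale, a list of three; "roll": the turn about the tool's z as a fraction of full scale; "hand": the opening, from 0 (shut) to 1 (fully open). In form: [{"dp": [dx, dy, dz], "roll": roll, "hand": hand}, ...]. A call has 1 to 10 rows; each row shifts and turns the commanded pose from where the row before left it, along the tool's axes as they then stand; what a row does not reach is not made up. Full scale, the value 1, is 20 mm for a shift and 90 degrees for a turn. A row lasts 1/12 s, in which the tool goes at most 41.7 mm and 7.16 degrees, less where a joint would pass 70% of its speed; a pose out of reach is approached as far as the arm can. A call with a number of a shift or a turn outside -1 to 1 is refused whole. A call with a gripper value outside its range is refused whole. The fingers move at their own pace and stop on an object; FORCE is the grip in N (left out, the last holds). Time passes only in rows, so rows that do not move let the fingers close. It gives the time, the measured TCP pose, the force and the opening at its end, in the units of the state.
- env.get_obs(): the state, without advancing time (a new reading comes with each control period).
- capture(name): name is "scene" or "side" or "wrist"; returns (picture, depth): 480x640x3 uint8, red, green, blue; 480x640 float32, mm along the optical axis (not along the pixel's ray), 0 where there is no reading.
- camera_info(name): a dict with "K" (3x3 intrinsics, pixels), "camera_from_world" (4x4, takes a point from world to camera coordinates). Camera axes: x right, y down, z forward; pixel columns grow to the right and rows downward; lengths in mm; the calibration is good to about 2 mm. A picture is of the moment at which its call begins: read the wrist's pose just before it. camera_info takes no time and is no camera call; for the wrist camera it gives the pose at the moment of the call.
- order.job_done(): hands the job in, once; it reports no verdict.
The state is a dict: "time": time; "joints": joint angles; "joint_vel": joint speeds; "tau": joint torques, N m; "tcp_pos": TCP position; "tcp_rot": TCP orientation; "force": force on the tool from outside, world axes, zero at the start; "moment": the same for the moment, N m; "opening": finger opening in mm.
Only numpy, scipy, OpenCV 4.12 (cv2) and the standard library are available. Lean on these libraries where they do the work, as an engineer would, in place of code of your own. Each camera call takes 0.05 s, during which the arm holds its last target.

### The job

I want to be able to pick up the flat grey reference plate by its end, so first push the black body cap that lies in its way on the riser shelf back against the shelf's dark rear rail. Then push the plate along to the end of the shelf where the cap lay, on the right as seen from the robot, until its white line lies right above the end edge (30 mm overhanging), square to that edge. Only push with the fingers: do not pinch, lift or tip the cap or the plate or let them fall, leave everything else where it is, and finish clear of it all.

Things in the scene. Friction and masses are not known exactly. Their poses are not given: they have to be found in the camera images.
- riser: Fixed low bamboo riser shelf, 280 mm along its x, 560 mm along its y; origin under its centre on the table, its z up. The flat deck is 80 mm above the table. Along the +x side (far from the robot) runs a dark rear rail 12 mm thick, standing 18 mm above the deck; its inner face is at x = +128 mm. The other three sides are open. Its place varies by up to 12 cm and it is turned up to 0.2 rad.
- shelf_end (a point): Middle of the top edge of the shelf's open end (the riser's -y end, on the robot's right), at deck height; axes as riser. Beyond it (-y) is free air.
- rail_face (a point): Point at deck height on the middle of the rear rail's inner face (riser x = +128 mm); axes as riser.
- plate: Loose grey reference plate, rigid, flat, 100 mm along its x, 120 mm along its y, 6 mm thick, about 0.16 kg, lying on the deck, turned up to 0.3 rad from square. Origin at the centre of its underside, z up; its -y end is the leading end that points to the shelf's open end. A white line 5 mm wide crosses its top parallel to x, 30 mm from the -y end.
- plate_line (a point): Middle of the white line, on the plate's top face (30 mm from the leading end); axes as plate.
- cap: Loose black plastic body cap on the deck between the plate and the open end: a ribbed disc 60 mm across, 13 mm high, about 30 g. Origin at the centre of its underside. Touching the rail, its centre is at riser x = +98 mm.
- lens: Bystander: grey rubber-ribbed lens standing upright on the deck near the riser's +y end, 69 mm across, 75 mm high, origin under its centre.
- tube: Bystander: chrome extension tube (open ring) standing on the deck near the riser's +y end, 62 mm across, 34 mm high, origin under its centre.
- tray: Bystander: white ceramic tray on the table to the robot's left, 150 x 110 x 20 mm, origin under its centre.
- spare_cap: Bystander: a second black body cap, 60 mm across, 13 mm high, lying in the white tray; origin under its centre.
- blower: Bystander: red rubber-bulb blower standing on the table to the robot's right, 58 mm across, 105 mm high, origin under its centre.
- tin: Bystander: small round aluminium filter tin on the table to the robot's right, 60 mm across, 35 mm high, origin under its centre.
There are look-alikes about, which are no part of the job. What is meant by the plate is not blue, and is the smaller of those in its own colour.

How it is judged:
By the outcome, as a careful person would: the job done as asked, in the order asked, and still so for the second after the job is handed in, with the robot touching nothing.
It also fails if it takes over 54 s, if anything falls off the work surface, if the arm or the gripper's body presses on something with over 40 N, if the wrist force passes 120 N, or if a joint passes its speed limit or range.

## Working session

There is one attempt and no reset: what is moved stays moved. The work goes in short steps, Python scripts to look and compute and a shell command to move; the robot and the scene stay as the last step left them, time stands still between calls to the robot, and variables do not carry over. Pictures are saved under pics/ and viewed, and the job is handed in when it is done.

```bash
ls; mkdir -p pics; python3 - <<'E'
from station import env,capture,camera_info
import cv2,numpy as np
o=env.get_obs();print(o)
for n in("scene","side","wrist"):
    i=camera_info(n);p,d=capture(n)
    cv2.imwrite(f"pics/{n}0.png",p[:,:,::-1]);np.savez(f"{n}0.npz",p=p,d=d,K=i["K"],T=i["camera_from_world"])
    print(n,np.round(i["K"],1).tolist(),np.round(i["camera_from_world"],3).tolist())
E
```

```text
pics
{'time': 0.0, 'joints': array([-0.0661775 ,  0.53715549, -0.00444248,  1.53883664,  0.00264946,
        1.06731033, -0.07122438]), 'joint_vel': array([ 0.00020385, -0.00177869,  0.00192865, -0.00074738,  0.00031708,
        0.00021955,  0.00189103]), 'tau': array([-1.69933578e-04, -5.70981932e+01,  9.90184285e-01, -2.51597965e+01,
       -5.62433247e-02,  1.80829730e-02,  2.02785413e-04]), 'tcp_pos': array([ 6.49397938e+02, -4.28337092e-02,  2.37860204e+02]), 'tcp_rot': array([-5.40930448e-04,  7.07088069e-01,  7.07124979e-01, -6.58671910e-04]), 'force': array([-0.54250677,  0.18454411,  0.00311886]), 'moment': array([-0.00545031, -0.04680062, -0.00188651]), 'opening': 88.15578519256651}
scene [[452.9, 0.0, 313.2], [0.0, 452.9, 244.2], [0.0, 0.0, 1.0]] [[0.801, 0.599, 0.007, -362.878], [0.409, -0.539, -0.737, -116.159], [-0.437, 0.593, -0.676, 1714.093], [0.0, 0.0, 0.0, 1.0]]
side [[435.1, 0.0, 320.8], [0.0, 435.1, 238.4], [0.0, 0.0, 1.0]] [[-0.929, -0.37, -0.011, 418.513], [-0.258, 0.67, -0.696, 156.59], [0.265, -0.644, -0.718, 1182.268], [0.0, 0.0, 0.0, 1.0]]
wrist [[335.1, 0.0, 317.6], [0.0, 335.1, 239.9], [0.0, 0.0, 1.0]] [[1.0, -0.0, -0.002, -649.386], [0.0, -0.954, 0.299, -40.354], [-0.002, -0.299, -0.954, 391.235], [0.0, 0.0, 0.0, 1.0]]
```

View pics/scene0.png

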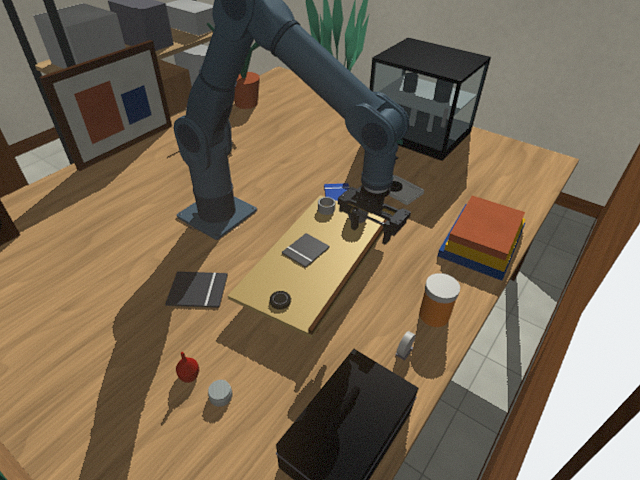

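View pics/side0.png

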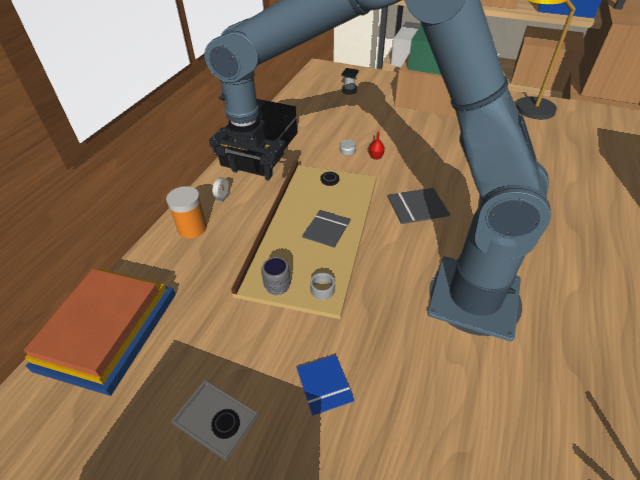

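View pics/wrist0.png

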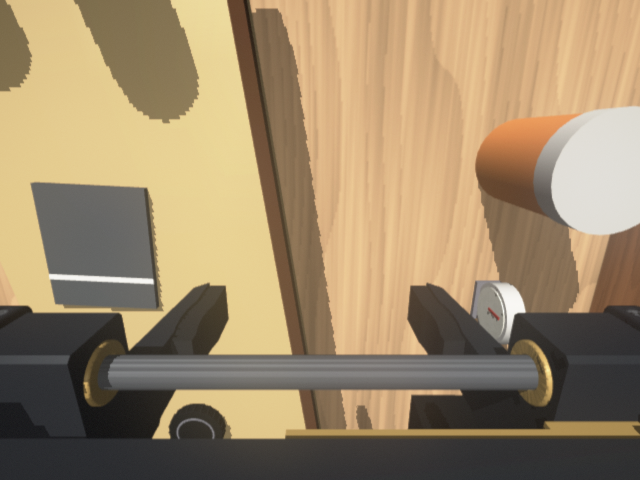

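```bash
cat > h.py <<'E'
import numpy as np,cv2
def load(n): 
    a=np.load(n+".npz"); return a["p"],a["d"],a["K"],a["T"]
def cloud(d,K,T):
    v,u=np.mgrid[:480,:640]; z=d.astype(float)
    c=np.stack([(u-K[0,2])/K[0,0]*z,(v-K[1,2])/K[1,1]*z,z],-1)
    return (c-T[:3,3])@T[:3,:3]
def ray(K,T,uv,z):
    uv=np.atleast_2d(uv).astype(float)
    r=np.c_[(uv[:,0]-K[0,2])/K[0,0],(uv[:,1]-K[1,2])/K[1,1],np.ones(len(uv))]@T[:3,:3]
    o=-T[:3,:3].T@T[:3,3]
    return o+r*((z-o[2])/r[:,2])[:,None]
def ortho(p,K,T,z,x0,x1,y0,y1,s=1.0):
    # image col = (y1-y)*s ; row=(x1-x)*s   (robot's view: up=+x, left=+y)
    A=np.array([[0,-1/s,x1],[-1/s,0,y1],[0,0,1]])
    H=K@T[:3,:3]@np.c_[A[0],A[1],[0,0,0]].T if 0 else None
    M=np.array([[0,-1/s,x1],[-1/s,0,y1],[0,0,z],[0,0,1]])
    H=K@T[:3]@M
    return cv2.warpPerspective(p,H,(int((y1-y0)*s),int((x1-x0)*s)),flags=cv2.WARP_INVERSE_MAP|cv2.INTER_LINEAR)
E
python3 - <<'E'
from h import *
for n in("scene","side","wrist"):
    p,d,K,T=load(n+"0")
    cv2.imwrite(f"pics/{n}_o.png",ortho(p,K,T,83,380,780,-420,320)[:,:,::-1])
    W=cloud(d,K,T); z=W[...,2]
    m=(d>0)&(abs(z-80)<4)&(W[...,0]>350)&(W[...,0]<800)&(abs(W[...,1])<420)
    print(n,m.sum(),np.median(z[m]),W[m].min(0),W[m].max(0))
E
```

```text
scene 7839 80.48932986171778 [ 350.02858853 -315.2083863    76.00658025] [799.89054153 418.79301876  83.99870158]
side 9616 78.88511918081001 [ 350.01795447 -419.58189335   76.00008221] [799.99850162 419.88792258  83.99821012]
wrist 73365 80.1438749564319 [ 350.02762543 -260.14117386   76.01156841] [651.11863078 179.46864772  83.9902744 ]
```

View pics/side_o.png

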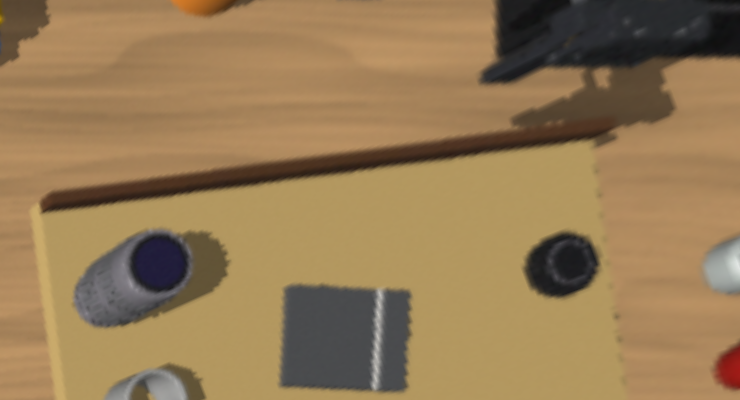

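View pics/scene_o.png

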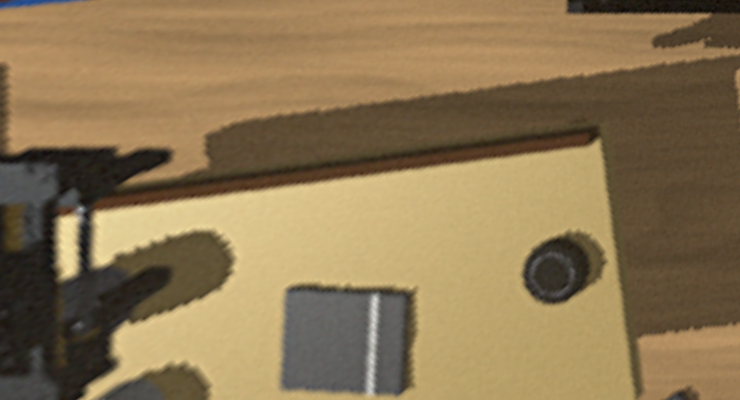

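```bash
python3 - <<'E'
from h import *
for n in("scene","side"):
    p,d,K,T=load(n+"0")
    a=ortho(p,K,T,80,300,700,-380,20,1.5)[:,:,::-1]; b=ortho(p,K,T,86,350,550,-100,60,3.)[:,:,::-1]
    cv2.imwrite(f"pics/{n}_z.png",a); cv2.imwrite(f"pics/{n}_pl.png",b)
E
```

```text
(no output)
```

View pics/scene_z.png

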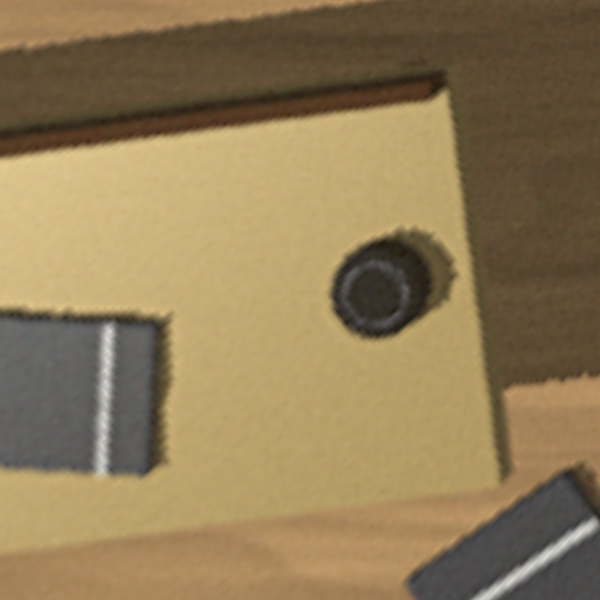

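View pics/side_z.png

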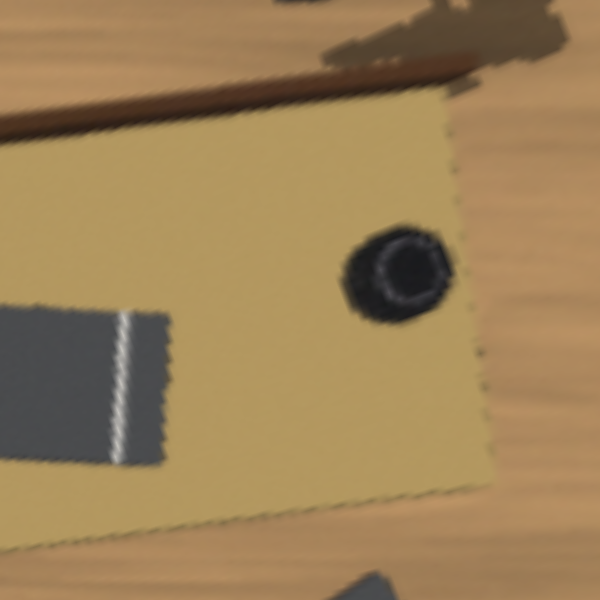

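View pics/scene_pl.png

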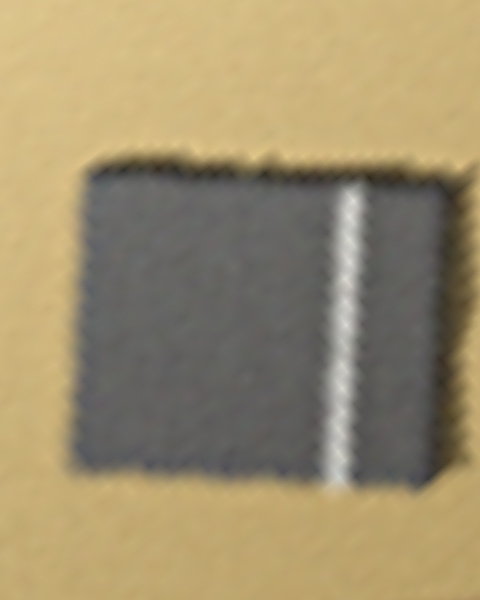

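View pics/side_pl.png

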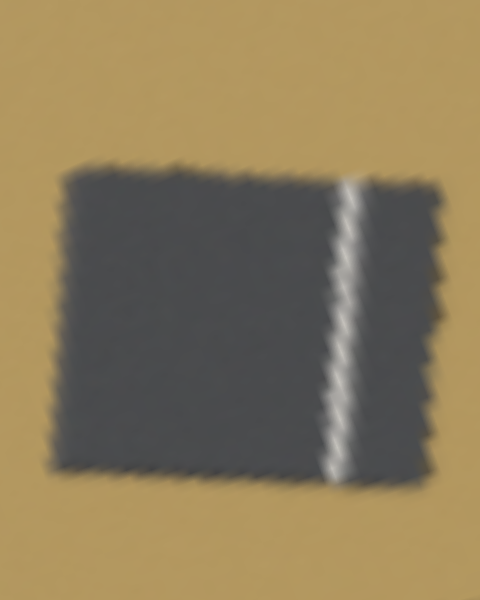

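```bash
python3 - <<'E'
from h import *
o=[]
for n in("scene","side"):
    p,d,K,T=load(n+"0")
    a=ortho(p,K,T,93,460,570,-310,-200,3.)[:,:,::-1]; o.append(cv2.resize(a,(396,396)))
cv2.imwrite("pics/cap.png",np.hstack(o))
E
```

```text
(no output)
```

View pics/cap.png

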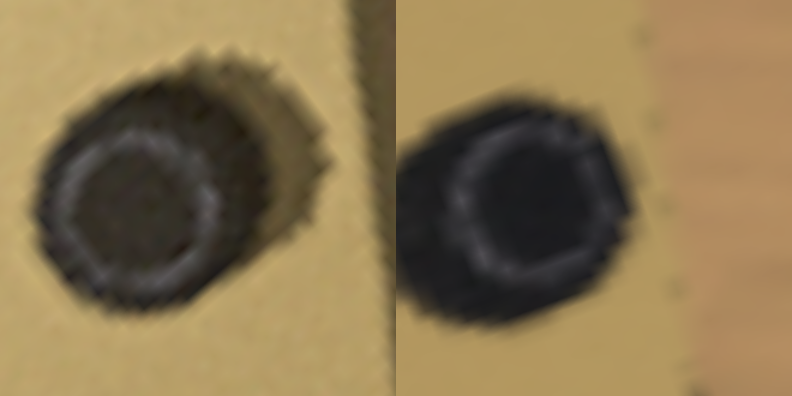

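```bash
R='{"dp":[-0.95,-0.785,0],"roll":0,"hand":0.41}'; python3 -m creep '[{"dp":[-0.95,-0.785,0],"roll":0,"hand":0.41},{"dp":[-0.95,-0.785,0],"roll":0,"hand":0.41},{"dp":[-0.95,-0.785,0],"roll":0,"hand":0.41},{"dp":[-0.95,-0.785,0],"roll":0,"hand":0.41},{"dp":[-0.95,-0.785,0],"roll":0,"hand":0.41},{"dp":[-0.95,-0.785,0],"roll":0,"hand":0.41},{"dp":[-0.95,-0.785,0],"roll":0,"hand":0.41},{"dp":[-0.95,-0.785,0],"roll":0,"hand":0.41}]'
```

```text
time: 0.82
tcp_pos: [523.3, -152.8, 238.5]
tcp_rot: [-0.0, 0.707, 0.707, -0.0]
force: [1.3, -0.8, 0.5]
opening: 37.5
```

```bash
python3 -m creep '[{"dp":[-0.95,-0.785,0],"roll":0,"hand":0.41},{"dp":[-0.95,-0.785,0],"roll":0,"hand":0.41},{"dp":[-0.95,-0.785,0],"roll":0,"hand":0.41},{"dp":[-0.95,-0.785,0],"roll":0,"hand":0.41},{"dp":[-0.95,-0.785,0],"roll":0,"hand":0.41},{"dp":[0,0,0],"roll":0.0764,"hand":0.41},{"dp":[0,0,0],"roll":0.0764,"hand":0.41},{"dp":[0,0,0],"roll":0.0764,"hand":0.41},{"dp":[0,0,0],"roll":0.0764,"hand":0.41}]'
python3 -m creep '[{"dp":[0,0,0],"roll":0.0764,"hand":0.41},{"dp":[0,0,0],"roll":0.0764,"hand":0.41},{"dp":[0,0,0],"roll":0.0764,"hand":0.41},{"dp":[0,0,0],"roll":0.0764,"hand":0.41},{"dp":[0,0,0],"roll":0.0764,"hand":0.41},{"dp":[0,0,0],"roll":0.0764,"hand":0.41},{"dp":[0,0,0],"roll":0.0764,"hand":0.41},{"dp":[0,0,0],"roll":0.0764,"hand":0.41},{"dp":[0,0,0],"roll":0,"hand":0.41}]'
```

```text
time: 1.57
tcp_pos: [445.6, -247.1, 238.6]
tcp_rot: [-0.0, 0.857, 0.516, -0.0]
force: [-0.6, 0.1, 0.1]
opening: 36.1
time: 2.32
tcp_pos: [445.8, -246.9, 238.5]
tcp_rot: [-0.0, 0.998, 0.063, -0.0]
force: [-0.5, -0.6, -1.2]
opening: 36.1
```

```bash
python3 -m creep '[{"dp":[0,0,0.8],"roll":0,"hand":0.41},{"dp":[0,0,0.8],"roll":0,"hand":0.41},{"dp":[0,0,0.8],"roll":0,"hand":0.41},{"dp":[0,0,0.8],"roll":0,"hand":0.41},{"dp":[0,0,0.8],"roll":0,"hand":0.41},{"dp":[0,0,0.8],"roll":0,"hand":0.41},{"dp":[0,0,0.8],"roll":0,"hand":0.41},{"dp":[0,0,0.8],"roll":0,"hand":0.41},{"dp":[0,0,0.5],"roll":0,"hand":0.41},{"dp":[0,0,0],"roll":0,"hand":0.41}]'
python3 - <<'E'
from station import env,capture,camera_info
import cv2,numpy as np
for n in("side","wrist"):
    i=camera_info(n);p,d=capture(n)
    cv2.imwrite(f"pics/{n}1.png",p[:,:,::-1]);np.savez(f"{n}1.npz",p=p,d=d,K=i["K"],T=i["camera_from_world"])
E
```

```text
time: 3.15
tcp_pos: [444.6, -246.3, 98.9]
tcp_rot: [-0.001, 0.998, 0.067, -0.002]
force: [-0.1, -0.2, -0.3]
opening: 35.9
```

View pics/side1.png

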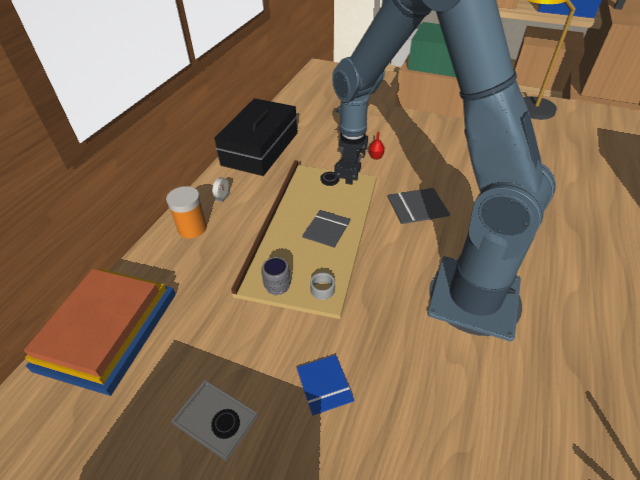

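View pics/wrist1.png

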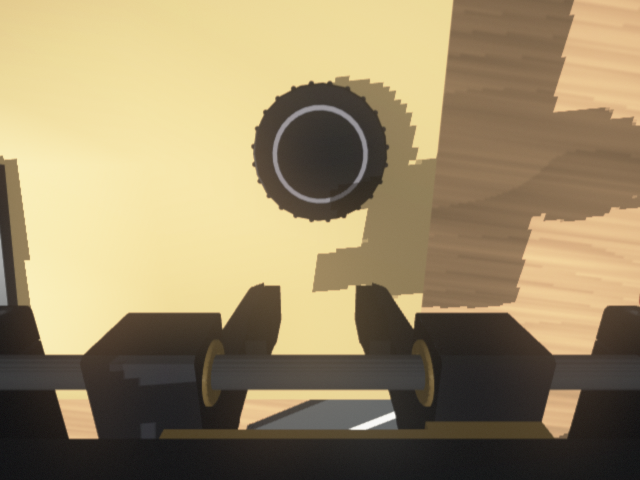

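```bash
python3 - <<'E'
from h import *
p,d,K,T=load("side1");W=cloud(d,K,T)
for u,v in[(376,155),(376,145)]: print(W[v,u],p[v,u])
p,d,K,T=load("wrist1")
print(ray(K,T,(320,151),93),ray(K,T,[(447,120),(430,240)],80))
W=cloud(d,K,T);print(np.median(W[60:150,100:200,2]),W[150,320])
E
```

```text
[ 431.40827277 -504.43330359   21.71660249] [160  29  23]
[ 437.69025587 -515.80856428   56.52180416] [226  64  57]
[[ 515.8987614  -237.50572813   93.        ]] [[ 537.00206092 -294.5469056    80.        ]
 [ 478.51121316 -300.30633933   80.        ]]
80.1140530964709 [ 516.36921021 -237.43544342   94.10720422]
```

```bash
python3 -m creep '[{"dp":[0,0,0.4],"roll":0,"hand":0.41},{"dp":[0,0,0.4],"roll":0,"hand":0.41},{"dp":[0,0,0],"roll":0,"hand":0.41},{"dp":[0.4,0,0],"roll":0,"hand":0.41},{"dp":[0.4,0,0],"roll":0,"hand":0.41},{"dp":[0.4,0,0],"roll":0,"hand":0.41},{"dp":[0.3,0,0],"roll":0,"hand":0.41},{"dp":[0.3,0,0],"roll":0,"hand":0.41},{"dp":[0.3,0,0],"roll":0,"hand":0.41},{"dp":[0.3,0,0],"roll":0,"hand":0.41}]'
python3 -m creep '[{"dp":[0.3,0,0],"roll":0,"hand":0.41},{"dp":[0.3,0,0],"roll":0,"hand":0.41},{"dp":[0.3,0,0],"roll":0,"hand":0.41},{"dp":[0.3,0,0],"roll":0,"hand":0.41},{"dp":[0.3,0,0],"roll":0,"hand":0.41},{"dp":[0.3,0,0],"roll":0,"hand":0.41},{"dp":[0.3,0,0],"roll":0,"hand":0.41},{"dp":[0.3,0,0],"roll":0,"hand":0.41}]'
python3 - <<'E'
from station import env,capture,camera_info
import cv2,numpy as np
for n in("wrist",):
    i=camera_info(n);p,d=capture(n)
    cv2.imwrite(f"pics/{n}2.png",p[:,:,::-1]);np.savez(f"{n}2.npz",p=p,d=d,K=i["K"],T=i["camera_from_world"])
E
```

```text
time: 4.08
tcp_pos: [494.0, -240.7, 84.7]
tcp_rot: [0.0, 0.998, 0.065, -0.0]
force: [-0.9, -0.1, 0.7]
opening: 35.9
time: 4.75
tcp_pos: [541.6, -234.4, 84.7]
tcp_rot: [0.0, 0.998, 0.065, -0.0]
force: [-0.3, -0.4, 2.2]
opening: 36.2
```

View pics/wrist2.png

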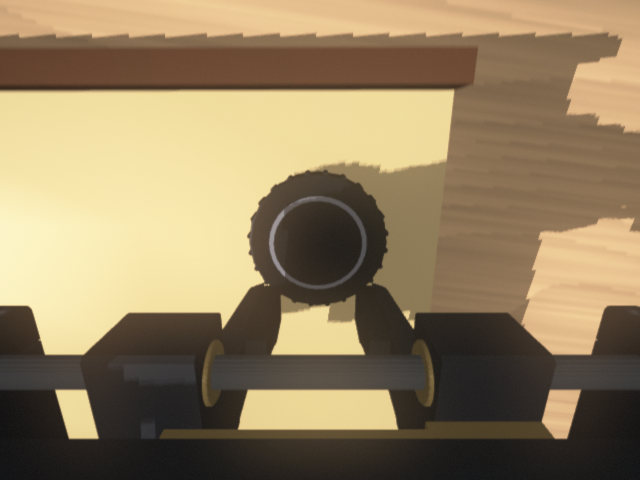

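```bash
python3 - <<'E'
from h import *
p,d,K,T=load("wrist2")
c=ray(K,T,(318,243),93)[0];r=ray(K,T,[(20,90),(318,90),(440,90)],80);e=ray(K,T,[(453,95),(435,290)],80)
print(c,r,e); ex=np.array([np.cos(.131),np.sin(.131)])
print((r[1][:2]-c[:2])@ex, np.arctan2(*(r[0]-r[2])[[0,1]]),np.arctan2(*(e[0]-e[1])[[1,0]]))
E
```

```text
[ 574.7107705  -229.35133426   93.        ] [[ 620.46837267  -99.02853135   80.        ]
 [ 636.49986758 -221.24223629   80.        ]
 [ 643.06450202 -271.28674557   80.        ]] [[ 641.90134967 -277.09702091   80.        ]
 [ 553.8178884  -290.53478815   80.        ]]
62.318929612908015 -0.13043120474759162 0.1513899450202009
```

```bash
python3 -m creep '[{"dp":[0.3,0,0],"roll":0,"hand":0.41},{"dp":[0.3,0,0],"roll":0,"hand":0.41},{"dp":[0.3,0,0],"roll":0,"hand":0.41},{"dp":[0.3,0,0],"roll":0,"hand":0.41},{"dp":[0.1,0,0],"roll":0,"hand":0.41},{"dp":[0.1,0,0],"roll":0,"hand":0.41},{"dp":[0.05,0,0],"roll":0,"hand":0.41},{"dp":[0,0,0],"roll":0,"hand":0.41}]'
python3 -m creep '[{"dp":[0.05,0,0],"roll":0,"hand":0.41},{"dp":[0.05,0,0],"roll":0,"hand":0.41},{"dp":[0,0,0],"roll":0,"hand":0.41}]'
```

```text
time: 5.47
tcp_pos: [569.9, -230.7, 84.7]
tcp_rot: [0.0, 0.998, 0.065, -0.0]
force: [-0.2, 0.9, 0.5]
opening: 35.9
time: 5.72
tcp_pos: [571.9, -230.4, 84.8]
tcp_rot: [0.0, 0.998, 0.065, 0.0]
force: [-0.2, 0.1, 0.2]
opening: 36.5
```

```bash
python3 -m creep '[{"dp":[0.05,0,0],"roll":0,"hand":0.41},{"dp":[0,0,0],"roll":0,"hand":0.41}]'
python3 -m creep '[{"dp":[0.05,0,0],"roll":0,"hand":0.41},{"dp":[0,0,0],"roll":0,"hand":0.41}]'
python3 - <<'E'
from station import env,capture,camera_info
import cv2,numpy as np
for n in("wrist",):
    i=camera_info(n);p,d=capture(n)
    cv2.imwrite(f"pics/{n}3.png",p[:,:,::-1]);np.savez(f"{n}3.npz",p=p,d=d,K=i["K"],T=i["camera_from_world"])
E
```

```text
time: 5.88
tcp_pos: [573.0, -230.3, 84.7]
tcp_rot: [0.0, 0.998, 0.065, 0.0]
force: [0.6, 0.8, -1.2]
opening: 35.8
time: 6.05
tcp_pos: [573.5, -230.3, 84.6]
tcp_rot: [-0.0, 0.998, 0.065, -0.0]
force: [-2.6, -0.3, 0.8]
opening: 36.3
```

View pics/wrist3.png

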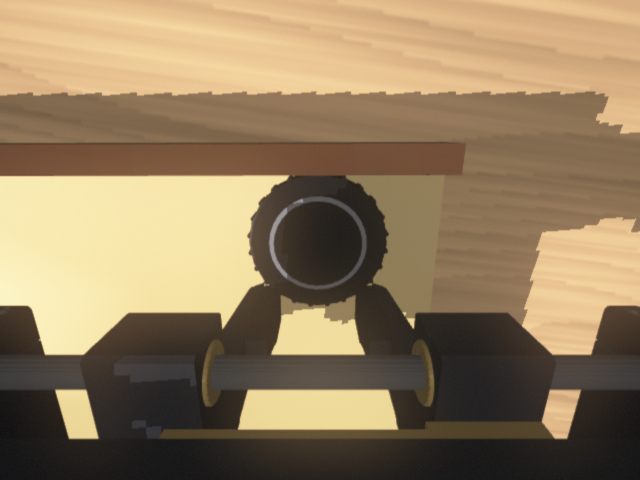

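```bash
python3 -m creep '[{"dp":[0.05,0,0],"roll":0,"hand":0.41},{"dp":[0,0,0],"roll":0,"hand":0.41}]'
```

```text
time: 6.27
tcp_pos: [573.8, -230.2, 84.5]
tcp_rot: [-0.0, 0.998, 0.065, -0.001]
force: [-4.7, -0.1, 1.4]
opening: 36.2
```

```bash
python3 -m creep '[{"dp":[-0.2,0,0],"roll":0,"hand":0.41},{"dp":[-0.6,0,0],"roll":0,"hand":0.41},{"dp":[-0.7,0,0],"roll":0,"hand":0.41},{"dp":[0,0,-0.8],"roll":0,"hand":0.41},{"dp":[0,0,-0.9],"roll":0,"hand":0.41},{"dp":[0,0,-0.9],"roll":0,"hand":0.41},{"dp":[0,0,-0.9],"roll":0,"hand":0.41},{"dp":[0,0,-0.9],"roll":0,"hand":0.41},{"dp":[0,0,-0.6],"roll":0,"hand":0.41},{"dp":[0,0,0],"roll":0,"hand":0.41}]'
python3 - <<'E'
from station import env,capture,camera_info
import cv2,numpy as np
for n in("wrist",):
    i=camera_info(n);p,d=capture(n)
    cv2.imwrite(f"pics/{n}4.png",p[:,:,::-1]);np.savez(f"{n}4.npz",p=p,d=d,K=i["K"],T=i["camera_from_world"])
E
```

```text
time: 7.1
tcp_pos: [547.0, -234.6, 187.4]
tcp_rot: [0.001, 0.998, 0.065, 0.003]
force: [0.5, -0.8, 0.2]
opening: 36.4
```

View pics/wrist4.png

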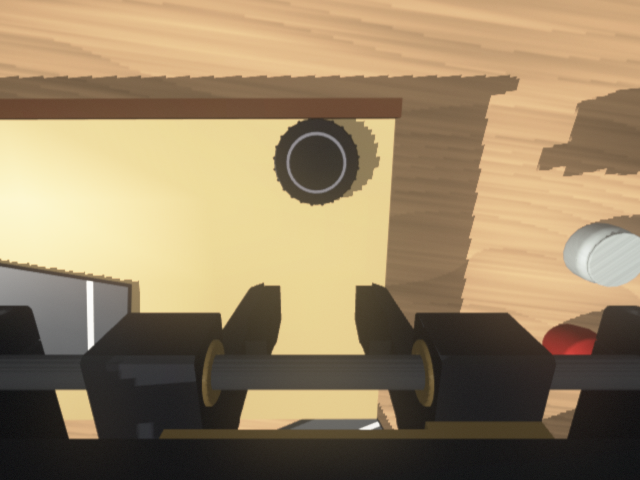

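```bash
python3 -m creep '[{"dp":[-0.2,-0.95,0],"roll":0,"hand":0.55},{"dp":[-0.24,-0.99,0],"roll":0,"hand":0.55},{"dp":[-0.24,-0.99,0],"roll":0,"hand":0.55},{"dp":[-0.24,-0.99,0],"roll":0,"hand":0.55},{"dp":[-0.24,-0.99,0],"roll":0,"hand":0.55},{"dp":[-0.24,-0.99,0],"roll":0,"hand":0.55},{"dp":[-0.24,-0.99,0],"roll":0,"hand":0.55},{"dp":[-0.24,-0.99,0],"roll":0,"hand":0.55}]'
python3 -m creep '[{"dp":[-0.24,-0.99,0],"roll":0,"hand":0.55},{"dp":[-0.24,-0.99,0],"roll":0,"hand":0.55},{"dp":[-0.24,-0.99,0],"roll":0,"hand":0.55},{"dp":[-0.24,-0.99,0],"roll":0,"hand":0.55},{"dp":[-0.24,-0.99,0],"roll":0,"hand":0.55},{"dp":[-0.24,-0.99,0],"roll":0,"hand":0.55},{"dp":[-0.24,-0.99,0],"roll":0,"hand":0.55},{"dp":[-0.24,-0.9,0],"roll":0,"hand":0.55},{"dp":[0,0,0],"roll":0,"hand":0.55}]'
python3 -m creep '[{"dp":[0,0,0],"roll":-0.0769,"hand":0.55},{"dp":[0,0,0],"roll":-0.0769,"hand":0.55},{"dp":[0,0,0],"roll":-0.0769,"hand":0.55},{"dp":[0,0,0],"roll":-0.0769,"hand":0.55},{"dp":[0,0,0],"roll":-0.0769,"hand":0.55},{"dp":[0,0,0],"roll":-0.0769,"hand":0.55},{"dp":[0,0,0],"roll":-0.0769,"hand":0.55},{"dp":[0,0,0],"roll":-0.0769,"hand":0.55}]'
python3 -m creep '[{"dp":[0,0,0],"roll":-0.0769,"hand":0.55},{"dp":[0,0,0],"roll":-0.0769,"hand":0.55},{"dp":[0,0,0],"roll":-0.0769,"hand":0.55},{"dp":[0,0,0],"roll":-0.0769,"hand":0.55},{"dp":[0,0,0],"roll":-0.0769,"hand":0.55},{"dp":[0,0,0],"roll":0,"hand":0.55}]'
python3 - <<'E'
from station import env,capture,camera_info
import cv2,numpy as np
for n in("wrist","side"):
    i=camera_info(n);p,d=capture(n)
    cv2.imwrite(f"pics/{n}5.png",p[:,:,::-1]);np.savez(f"{n}5.npz",p=p,d=d,K=i["K"],T=i["camera_from_world"])
print(env.get_obs()["joints"])
E
```

```text
time: 7.82
tcp_pos: [486.1, -81.5, 183.5]
tcp_rot: [-0.0, 0.998, 0.065, -0.001]
force: [-0.2, -1.4, 1.6]
opening: 48.7
time: 8.57
tcp_pos: [426.8, 70.9, 183.6]
tcp_rot: [-0.0, 0.998, 0.068, -0.001]
force: [0.2, 0.6, -0.8]
opening: 48.2
time: 9.23
tcp_pos: [428.5, 66.9, 183.9]
tcp_rot: [-0.0, 0.852, 0.524, -0.001]
force: [-1.2, 0.5, 0.8]
opening: 48.2
time: 9.73
tcp_pos: [428.4, 66.9, 183.9]
tcp_rot: [-0.0, 0.658, 0.753, -0.0]
force: [0.5, -0.3, 0.0]
opening: 48.6
[-0.2186459   0.25351419 -0.04602225  2.13167979  0.01658346  0.75761934
 -0.14959881]
```

View pics/wrist5.png

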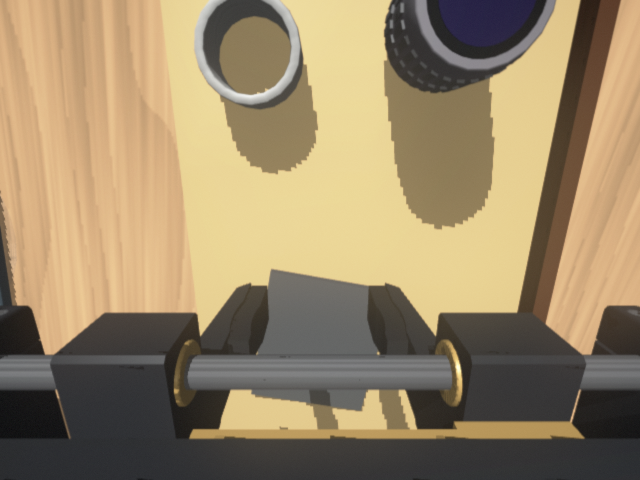

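View pics/side5.png

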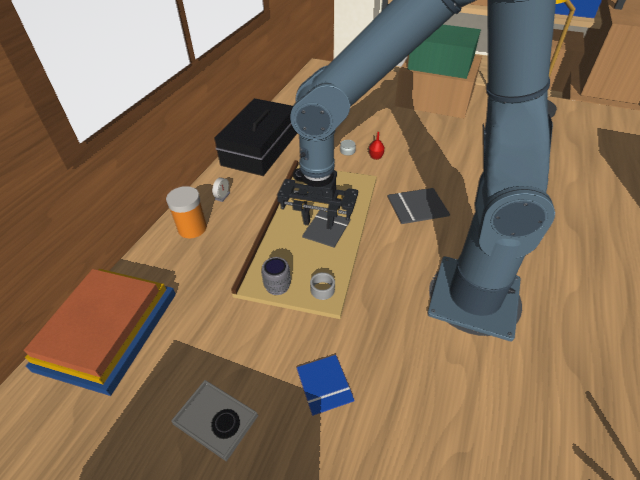

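```bash
python3 - <<'E'
from h import *
p,d,K,T=load("wrist5")
w=ray(K,T,[(271,270),(368,285)],86)[:,:2]
t=np.array([428.4,66.9]);th=.131;ex=np.array([np.cos(th),np.sin(th)]);ey=np.array([-ex[1],ex[0]])
print(w,(w-t)@ex,(w-t)@ey,np.hypot(*(w[1]-w[0])))
c=T@np.array([428.4,66.9,83,1]);c=K@c[:3];print(c/c[2])
E
```

```text
[[395.59080637  39.32102597]
 [473.36549887  36.81799082]] [-36.13059783  40.65074217] [-23.05694897 -35.69790646] 77.8149598627404
[317.06807871 240.99570136   1.        ]
```

```bash
python3 -m creep '[{"dp":[0,0,0.7],"roll":0,"hand":0.55},{"dp":[0,0,0.8],"roll":0,"hand":0.55},{"dp":[0,0,0.8],"roll":0,"hand":0.55},{"dp":[0,0,0.8],"roll":0,"hand":0.55},{"dp":[0,0,0.7],"roll":0,"hand":0.55},{"dp":[0,0,0.6],"roll":0,"hand":0.55},{"dp":[0,0,0.4],"roll":0,"hand":0.55},{"dp":[0,0,0.25],"roll":0,"hand":0.55},{"dp":[0,0,0],"roll":0,"hand":0.55},{"dp":[0,0,0],"roll":0,"hand":0.55}]'
```

```text
time: 10.67
tcp_pos: [428.9, 67.6, 83.8]
tcp_rot: [0.0, 0.66, 0.751, -0.0]
force: [0.4, 0.3, -0.8]
opening: 48.8
```

```bash
python3 -m creep '[{"dp":[-0.1,0,0.05],"roll":0,"hand":0.55},{"dp":[-0.2,0,0],"roll":0,"hand":0.55},{"dp":[-0.2,0,0],"roll":0,"hand":0.55},{"dp":[-0.2,0,0],"roll":0,"hand":0.55},{"dp":[-0.2,0,0],"roll":0,"hand":0.55},{"dp":[-0.2,0,0],"roll":0,"hand":0.55},{"dp":[-0.2,0,0],"roll":0,"hand":0.55},{"dp":[-0.2,0,0],"roll":0,"hand":0.55},{"dp":[-0.2,0,0],"roll":0,"hand":0.55},{"dp":[-0.2,0,0],"roll":0,"hand":0.55}]'
python3 -m creep '[{"dp":[-0.2,0,0],"roll":0,"hand":0.55},{"dp":[-0.2,0,0],"roll":0,"hand":0.55},{"dp":[-0.2,0,0],"roll":0,"hand":0.55},{"dp":[-0.2,0,0],"roll":0,"hand":0.55},{"dp":[-0.2,0,0],"roll":0,"hand":0.55},{"dp":[-0.2,0,0],"roll":0,"hand":0.55}]'
python3 - <<'E'
from station import env,capture,camera_info
import cv2,numpy as np
for n in("wrist","side"):
    i=camera_info(n);p,d=capture(n)
    cv2.imwrite(f"pics/{n}6.png",p[:,:,::-1]);np.savez(f"{n}6.npz",p=p,d=d,K=i["K"],T=i["camera_from_world"])
from h import *
p,d,K,T=load("side6")
cv2.imwrite("pics/s6.png",ortho(p,K,T,86,350,650,-320,80,2)[:,:,::-1])
E
```

```text
time: 11.5
tcp_pos: [433.6, 29.7, 82.7]
tcp_rot: [-0.0, 0.66, 0.752, -0.0]
force: [-0.8, 1.5, 1.8]
opening: 48.3
time: 12.0
tcp_pos: [437.0, 5.7, 82.7]
tcp_rot: [0.0, 0.66, 0.752, 0.0]
force: [-0.4, 1.1, 0.2]
opening: 48.4
```

View pics/s6.png

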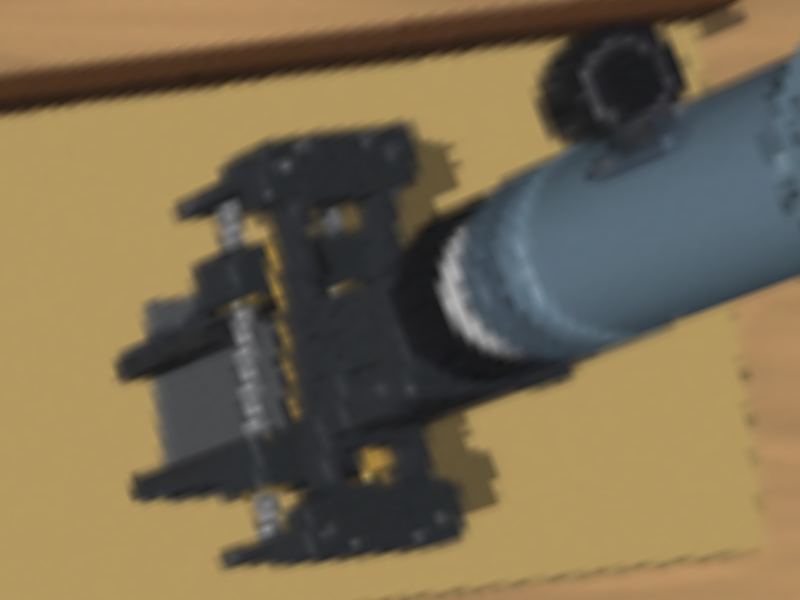

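View pics/wrist6.png

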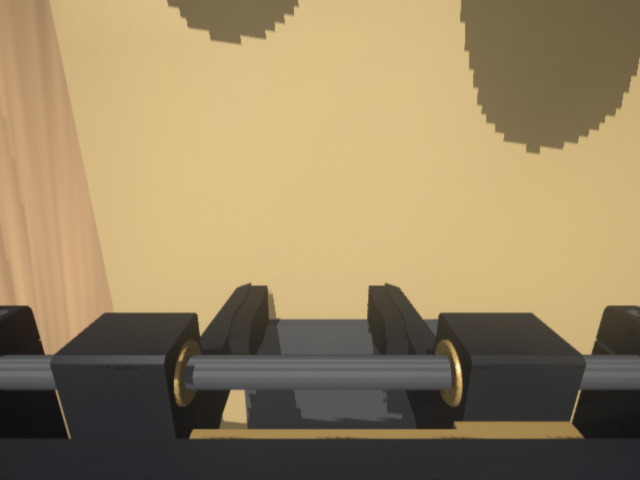

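```bash
python3 -m creep '[{"dp":[-0.25,0,0],"roll":0,"hand":0.55},{"dp":[-0.25,0,0],"roll":0,"hand":0.55},{"dp":[-0.25,0,0],"roll":0,"hand":0.55},{"dp":[-0.25,0,0],"roll":0,"hand":0.55},{"dp":[-0.25,0,0],"roll":0,"hand":0.55},{"dp":[-0.25,0,0],"roll":0,"hand":0.55},{"dp":[-0.25,0,0],"roll":0,"hand":0.55},{"dp":[-0.25,0,0],"roll":0,"hand":0.55},{"dp":[-0.25,0,0],"roll":0,"hand":0.55},{"dp":[-0.25,0,0],"roll":0,"hand":0.55}]'
python3 -m creep '[{"dp":[-0.25,0,0],"roll":0,"hand":0.55},{"dp":[-0.25,0,0],"roll":0,"hand":0.55},{"dp":[-0.25,0,0],"roll":0,"hand":0.55},{"dp":[-0.25,0,0],"roll":0,"hand":0.55},{"dp":[-0.25,0,0],"roll":0,"hand":0.55},{"dp":[-0.25,0,0],"roll":0,"hand":0.55},{"dp":[-0.25,0,0],"roll":0,"hand":0.55},{"dp":[-0.25,0,0],"roll":0,"hand":0.55},{"dp":[-0.25,0,0],"roll":0,"hand":0.55},{"dp":[-0.25,0,0],"roll":0,"hand":0.55}]'
python3 -m creep '[{"dp":[-0.25,0,0],"roll":0,"hand":0.55},{"dp":[-0.25,0,0],"roll":0,"hand":0.55},{"dp":[-0.25,0,0],"roll":0,"hand":0.55},{"dp":[-0.25,0,0],"roll":0,"hand":0.55},{"dp":[-0.25,0,0],"roll":0,"hand":0.55},{"dp":[-0.25,0,0],"roll":0,"hand":0.55},{"dp":[-0.25,0,0],"roll":0,"hand":0.55},{"dp":[-0.25,0,0],"roll":0,"hand":0.55},{"dp":[-0.25,0,0],"roll":0,"hand":0.55},{"dp":[-0.25,0,0],"roll":0,"hand":0.55}]'
python3 -m creep '[{"dp":[-0.25,0,0],"roll":0,"hand":0.55},{"dp":[-0.25,0,0],"roll":0,"hand":0.55},{"dp":[-0.25,0,0],"roll":0,"hand":0.55},{"dp":[-0.2,0,0],"roll":0,"hand":0.55},{"dp":[-0.1,0,0],"roll":0,"hand":0.55},{"dp":[0,0,0],"roll":0,"hand":0.55}]'
cat > snap.py <<'E'
import sys
from station import env,capture,camera_info
from h import *
k=sys.argv[1]
for n in sys.argv[2:]:
    i=camera_info(n);p,d=capture(n)
    cv2.imwrite(f"pics/{n}{k}.png",p[:,:,::-1]);np.savez(f"{n}{k}.npz",p=p,d=d,K=i["K"],T=i["camera_from_world"])
    if n!="wrist": cv2.imwrite(f"pics/{n[:2]}o{k}.png",ortho(p,i["K"],i["camera_from_world"],83,370,620,-350,-150,3)[:,:,::-1][:600])
E
python3 snap.py 7 wrist side scene
```

```text
time: 12.93
tcp_pos: [443.3, -43.9, 82.7]
tcp_rot: [-0.0, 0.66, 0.752, -0.0]
force: [0.3, 0.7, -0.4]
opening: 48.4
time: 13.77
tcp_pos: [449.8, -93.5, 82.7]
tcp_rot: [-0.0, 0.66, 0.752, -0.0]
force: [0.4, 1.5, -0.1]
opening: 48.7
time: 14.6
tcp_pos: [456.3, -143.0, 82.7]
tcp_rot: [-0.0, 0.66, 0.752, -0.0]
force: [0.1, 1.5, -0.1]
opening: 48.1
time: 15.1
tcp_pos: [459.1, -164.1, 82.7]
tcp_rot: [0.0, 0.66, 0.751, -0.0]
force: [-1.0, 0.1, -0.6]
opening: 48.9
```

View pics/wrist7.png

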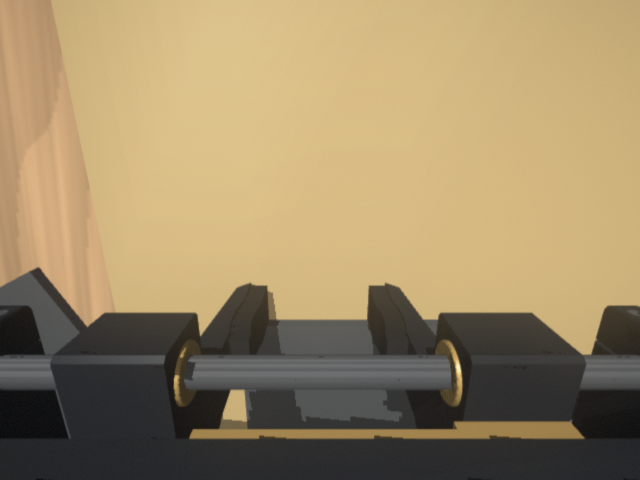

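View pics/sco7.png

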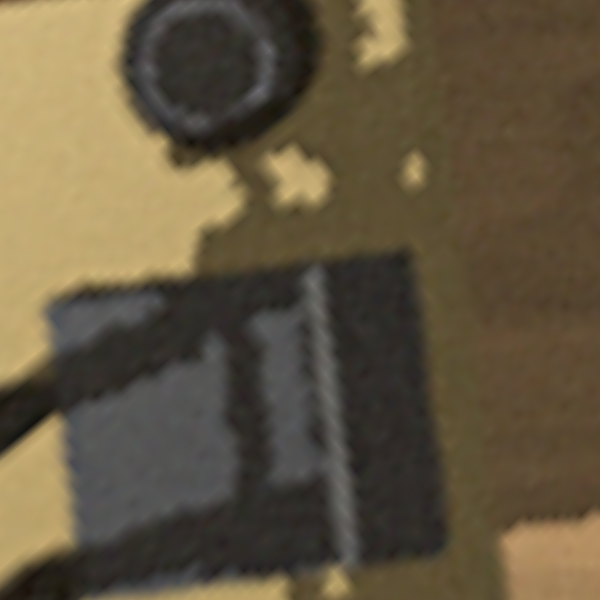

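View pics/sio7.png

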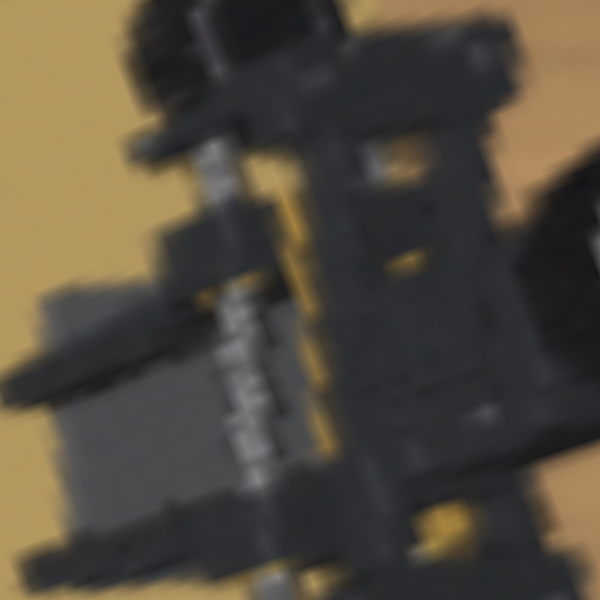

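```bash
cat > meas.py <<'E'
import sys
from h import *
def edge(n,x0=400,x1=600):
    p,d,K,T=load(n); s=3
    a=ortho(p,K,T,80,x0,x1,-340,-240,s).astype(float)
    f=cv2.GaussianBlur(a,(0,0),2); g=f[...,0]*.5+f[...,1]*.5-f[...,2]*.0
    if n.startswith("side"): g=f[...,1]-.5*f[...,0]
    pts=[]
    for r in range(10,a.shape[0]-10,3):
        dg=np.diff(g[r]); x=x1-r/s
        yexp=-293.3+.131*(x-517.3)*1.0
        c0=int((-240-yexp)*s); w=slice(max(c0-24,0),c0+24)
        j=np.argmin(dg[w])+w.start
        pts.append((x,-240-(j+.5+.5)/s))
    pts=np.array(pts); 
    for _ in range(5):
        q=np.polyfit(pts[:,0]-517,pts[:,1],1); e=pts[:,1]-np.polyval(q,pts[:,0]-517); pts=pts[abs(e)<max(1.5,1.5*e.std())]
    return q,e.std(),len(pts)
if __name__=="__main__":
    for n in("scene0","side0"): print(n,edge(n))
E
python3 meas.py; python3 - <<'E'
from h import *
p,d,K,T=load("scene7")
c=K@(T@np.array([490,-250,83,1]))[:3];c=(c/c[2])[:2].astype(int);print(c)
a=p[c[1]-40:c[1]+40,c[0]-50:c[0]+50,::-1];cv2.imwrite("pics/z7.png",cv2.resize(a,None,fx=7,fy=7,interpolation=cv2.INTER_CUBIC));print(c-[50,40])
E
```

```text
scene0 (array([ 1.33886120e-01, -2.95000546e+02]), np.float64(0.3129685476782091), 194)
side0 (array([ 1.33140159e-01, -2.91506728e+02]), np.float64(0.708594987996023), 125)
[271 299]
[221 259]
```

View pics/z7.png

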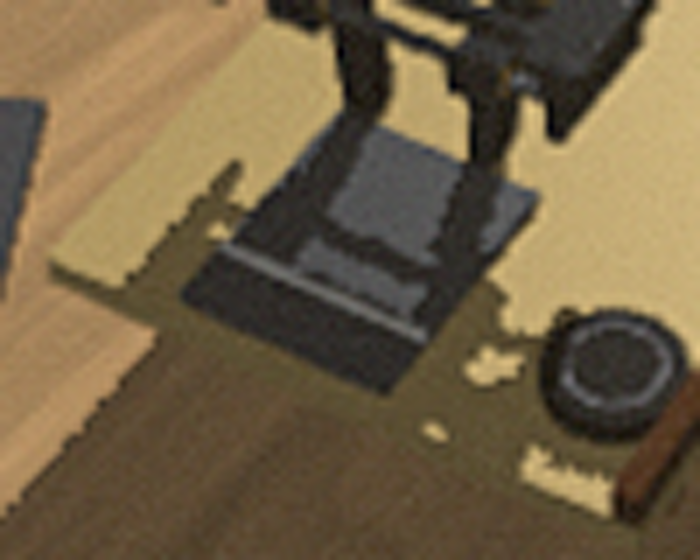

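```bash
python3 - <<'E'
from h import *
p,d,K,T=load("scene7")
uv=[(221+a/7,259+b/7) for a,b in[(225,248),(422,338),(183,295),(387,390)]]
w=ray(K,T,uv,86);print(w)
for q in w:
    e=-295+.1339*(q[0]-517); print("dist to edge",(q[1]-e)*np.cos(.133))
print(np.hypot(*(w[1]-w[0])[:2]),np.arctan2(w[1][1]-w[0][1],w[1][0]-w[0][0]))
E
```

```text
[[ 437.85453521 -269.43317095   86.        ]
 [ 532.90629514 -257.14171213   86.        ]
 [ 441.29977698 -298.37136186   86.        ]
 [ 538.75763024 -285.74452859   86.        ]]
dist to edge 35.84502190801569
dist to edge 35.41290034371922
dist to edge 6.705154010008298
dist to edge 6.286114437467985
95.84318977685706 0.12859967865199462
```

```bash
python3 -m creep '[{"dp":[-0.1,0,0],"roll":0,"hand":0.55},{"dp":[-0.2,0,0],"roll":0,"hand":0.55},{"dp":[-0.2,0,0],"roll":0,"hand":0.55},{"dp":[-0.2,0,0],"roll":0,"hand":0.55},{"dp":[-0.2,0,0],"roll":0,"hand":0.55},{"dp":[-0.2,0,0],"roll":0,"hand":0.55},{"dp":[-0.2,0,0],"roll":0,"hand":0.55},{"dp":[-0.15,0,0],"roll":0,"hand":0.55},{"dp":[-0.05,0,0],"roll":0,"hand":0.55},{"dp":[0,0,0],"roll":0,"hand":0.55}]'
python3 snap.py 8 scene
python3 - <<'E'
from h import *
p,d,K,T=load("scene8")
a=p[259:339,221:321,::-1];cv2.imwrite("pics/z8.png",cv2.resize(a,None,fx=7,fy=7,interpolation=cv2.INTER_CUBIC))
E
```

```text
time: 16.08
tcp_pos: [463.0, -193.7, 82.7]
tcp_rot: [0.0, 0.66, 0.751, -0.0]
force: [-0.1, 0.3, -0.6]
opening: 48.8
```

View pics/z8.png

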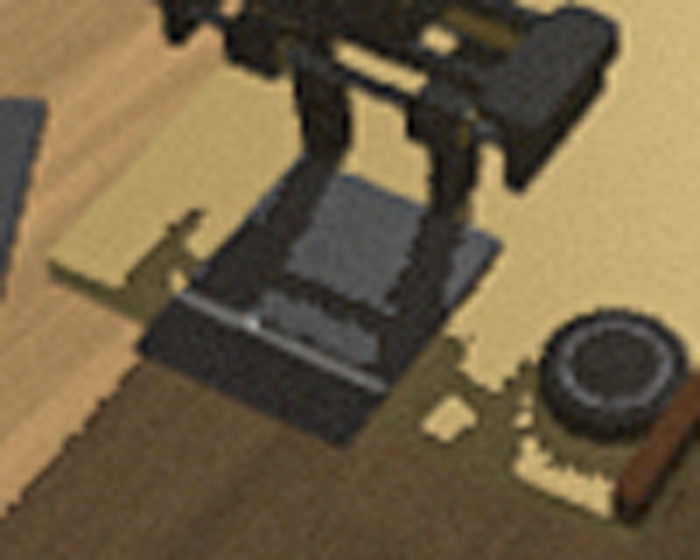

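```bash
python3 - <<'E'
from h import *
p,d,K,T=load("scene8")
uv=[(221+a/7,259+b/7) for a,b in[(182,295),(383,388),(138,348),(345,443)]]
w=ray(K,T,uv,86)
for q in w:
    e=-295+.1339*(q[0]-517); print(q,"dist to edge",(q[1]-e)*np.cos(.133))
print(np.arctan2(w[1][1]-w[0][1],w[1][0]-w[0][0]))
E
```

```text
[ 440.97671889 -298.61586932   86.        ] dist to edge 6.505681355513907
[ 536.85351531 -285.93309807   86.        ] dist to edge 6.351919615496777
[ 445.81938116 -329.45846869   86.        ] dist to edge -24.70723838379459
[ 542.5800971  -315.48844164   86.        ] dist to edge -23.702424253686683
0.13151838890756817
```

```bash
python3 -m creep '[{"dp":[-0.05,0,0],"roll":0,"hand":0.55},{"dp":[-0.05,0,0],"roll":0,"hand":0.55},{"dp":[-0.05,0,0],"roll":0,"hand":0.55},{"dp":[-0.05,0,0],"roll":0,"hand":0.55},{"dp":[0,0,0],"roll":0,"hand":0.55}]'
python3 -m creep '[{"dp":[0.1,0,0],"roll":0,"hand":0.55},{"dp":[0.4,0,0],"roll":0,"hand":0.55},{"dp":[0.5,0,0],"roll":0,"hand":0.55},{"dp":[0,0,-0.8],"roll":0,"hand":0.55},{"dp":[0,0,-0.9],"roll":0,"hand":0.55},{"dp":[0,0,-0.9],"roll":0,"hand":0.55},{"dp":[0,0,-0.9],"roll":0,"hand":0.55},{"dp":[0,0,-0.9],"roll":0,"hand":0.55},{"dp":[0,0,-0.8],"roll":0,"hand":0.55},{"dp":[0,0,0],"roll":0,"hand":0.55}]'
python3 snap.py 9 scene side wrist
python3 - <<'E'
from h import *
p,d,K,T=load("scene9")
a=p[259:339,221:321,::-1];cv2.imwrite("pics/z9.png",cv2.resize(a,None,fx=7,fy=7,interpolation=cv2.INTER_CUBIC))
E
```

```text
time: 16.55
tcp_pos: [463.5, -197.2, 82.7]
tcp_rot: [0.0, 0.66, 0.752, -0.0]
force: [-0.2, 0.3, 0.2]
opening: 48.6
time: 17.38
tcp_pos: [462.5, -176.8, 189.4]
tcp_rot: [0.002, 0.659, 0.752, 0.001]
force: [0.0, 0.4, 0.3]
opening: 48.6
```

View pics/z9.png

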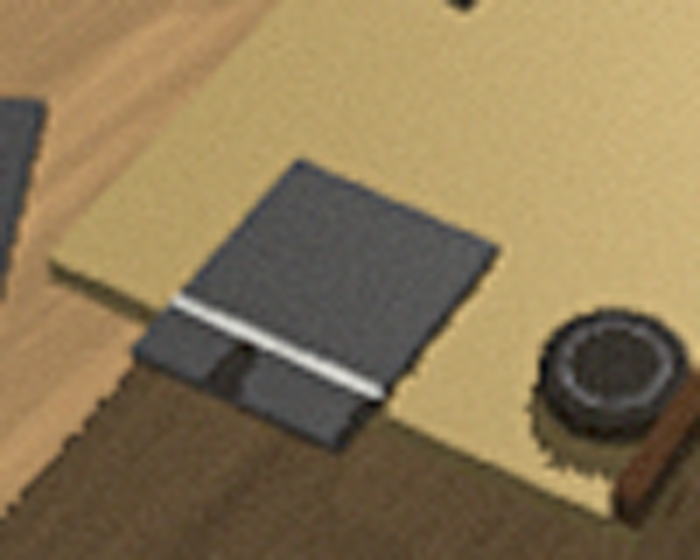

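View pics/side9.png

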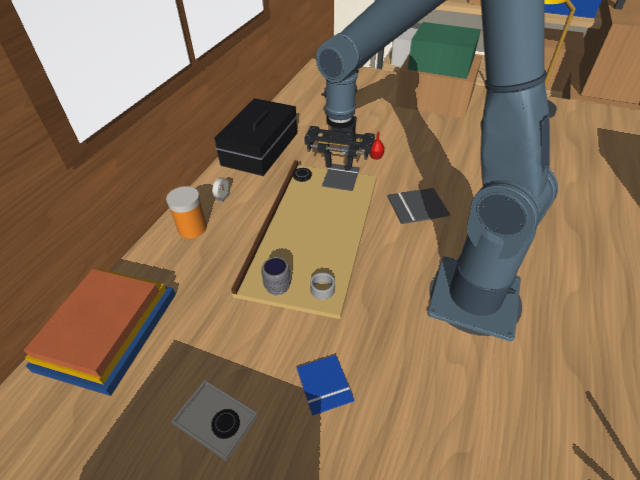

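View pics/wrist9.png

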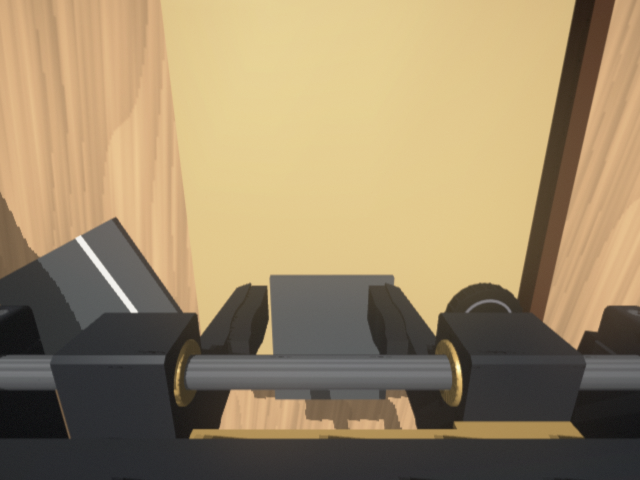

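```bash
cat > fin.py <<'E'
import sys
from h import *
from meas import edge
n=sys.argv[1];cam=sys.argv[2]
p,d,K,T=load(n)
ed,_,_=edge(cam+"0"); th=np.arctan(ed[0])
# riser-aligned ortho at z=86: rows along ex, cols along -ey, origin at edge-point x0
s=4; O=np.array([517,np.polyval(ed,0)]); ex=np.array([np.cos(th),np.sin(th)]); ey=np.array([-ex[1],ex[0]])
def rect(z,a0,a1,b0,b1):
    # col=(b1-b)*s,row=(a1-a)*s ; pt=O+a ex+b ey
    M=np.array([[-ey[0]/s,-ex[0]/s,O[0]+a1*ex[0]+b1*ey[0]],[-ey[1]/s,-ex[1]/s,O[1]+a1*ex[1]+b1*ey[1]],[0,0,z],[0,0,1]])
    return cv2.warpPerspective(p,K@T[:3]@M,(int((b1-b0)*s),int((a1-a0)*s)),flags=cv2.WARP_INVERSE_MAP|cv2.INTER_CUBIC)
a=rect(86,-120,60,-50,110)
cv2.imwrite(f"pics/r_{n}.png",a[:,:,::-1])
g=cv2.GaussianBlur(a.sum(2).astype(float)/3,(0,0),3)
L=[]
for r in range(0,g.shape[0],4):
    A=60-r/s
    w=g[r,int((110-15)*s):int((110+15)*s)]; j=np.argmax(w-np.median(w))
    L.append((A,15-(j+.5)/s,w[j]-np.median(w)))
L=np.array(L); L=L[(L[:,2]>40)]
for _ in range(6):
    q=np.polyfit(L[:,0],L[:,1],1);e=L[:,1]-np.polyval(q,L[:,0]);L=L[abs(e)<max(.6,2*e.std())]
print(n,"th",th,"line rows",len(L),L[:,0].min(),L[:,0].max(),"slope",q[0],"b at mid",np.polyval(q,L[:,0].mean()),e.std())
E
python3 fin.py scene9 scene
```

```text
scene9 th 0.1330946238533619 line rows 100 -78.0 21.0 slope -0.0006930693069306737 b at mid 3.79 0.14958192563022954
```

View pics/r_scene9.png

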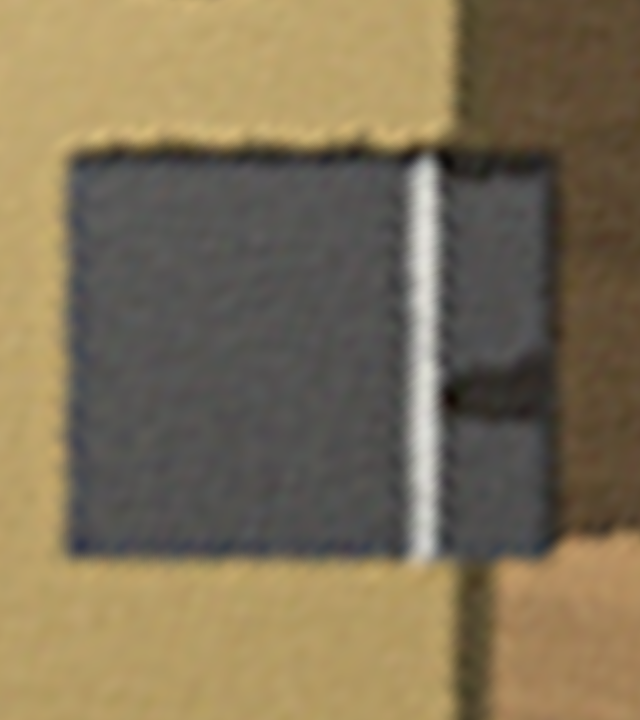

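```bash
python3 -m creep '[{"dp":[-0.8,0,0],"roll":0,"hand":0.55},{"dp":[-0.9,0,0],"roll":0,"hand":0.55},{"dp":[-0.9,0,0],"roll":0,"hand":0.55},{"dp":[-0.9,0,0],"roll":0,"hand":0.55},{"dp":[-0.9,0,0],"roll":0,"hand":0.55},{"dp":[-0.9,0,0],"roll":0,"hand":0.55},{"dp":[-0.7,0,0],"roll":0,"hand":0.55},{"dp":[0,0,0],"roll":0,"hand":0.55},{"dp":[0,0,0],"roll":0,"hand":0.55}]'
python3 snap.py 10 wrist side
```

```text
time: 18.28
tcp_pos: [475.9, -295.9, 185.7]
tcp_rot: [-0.001, 0.66, 0.751, -0.0]
force: [0.2, 0.9, -0.2]
opening: 48.3
```

View pics/wrist10.png

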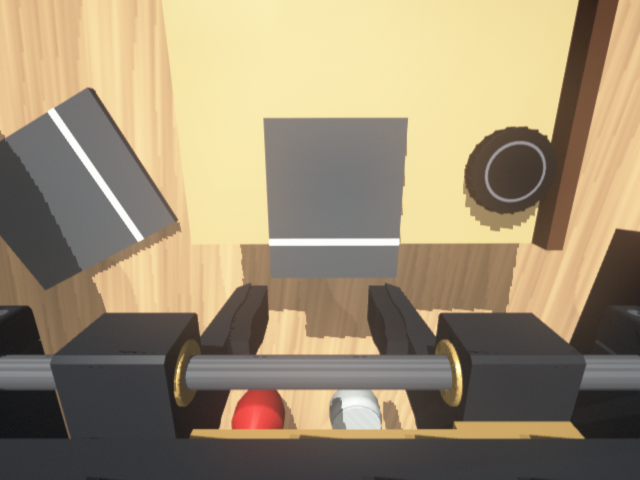

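View pics/sio10.png

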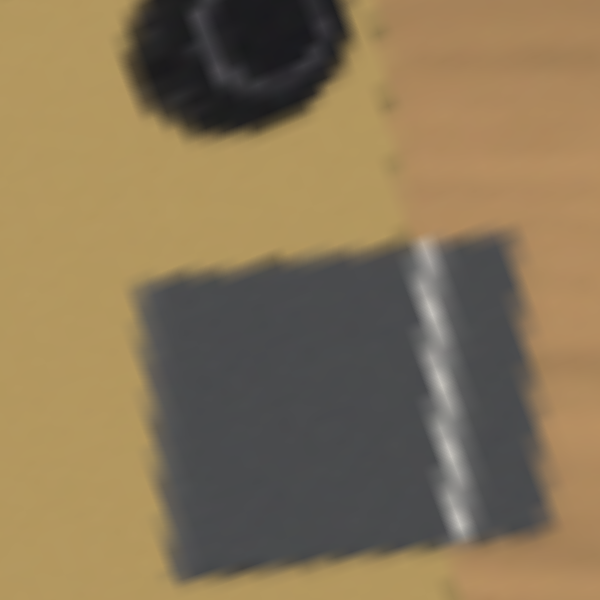

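```bash
python3 - <<'E'
from h import *
p,d,K,T=load("wrist10")
g=p.sum(2).astype(float)/3
def col(u): return p[232:290,u].tolist()
# line center per column
th=.133;ex=np.array([np.cos(th),np.sin(th)]);ey=np.array([-ex[1],ex[0]])
us=np.arange(275,395,5);vs=[]
for u in us:
    c=g[228:256,u]; w=np.clip(c-150,0,None); vs.append(228+(w*np.arange(28)).sum()/w.sum())
q=np.polyfit(us,vs,1);print("line v",q,np.polyval(q,335))
blu=cv2.GaussianBlur(g,(0,0),.8)
def ed(us):
    o=[]
    for u in us:
        dg=np.diff(blu[230:258,u]);j=np.argmin(dg);
        a,b,c=dg[j-1:j+2] if 0<j<len(dg)-1 else (0,1,0); o.append(230+j+.5+.5*(a-c)/(a-2*b+c+1e-9))
    return np.array(o)
u1=np.arange(200,262,4);u2=np.arange(410,525,4)
e1=ed(u1);e2=ed(u2);print(e1.round(1),e2.round(1))
m=np.r_[u1,u2],np.r_[e1,e2]
for _ in range(5):
    qe=np.polyfit(*m,1);r=m[1]-np.polyval(qe,m[0]);k=abs(r)<1;m=m[0][k],m[1][k]
print("edge",qe,np.polyval(qe,335))
for u in(275,335,395):
    L=ray(K,T,(u,np.polyval(q,u)),86)[0];E=ray(K,T,[(u,np.polyval(qe,u))],80)[0]
    print(L,E,(L-E)[:2]@ey)
b=ray(K,T,[(265,118),(406,118)],86);print(b,np.hypot(*(b[1]-b[0])[:2]))
E
python3 - <<'E'
import cv2
a=cv2.imread("pics/wrist10.png")[215:295,180:290];cv2.imwrite("pics/w10z.png",cv2.resize(a,None,fx=7,fy=7,interpolation=cv2.INTER_NEAREST))
E
python3 fin.py side10 side
```

```text
line v [-1.39254469e-03  2.42119367e+02] 241.6528641021654
[243.8 243.8 243.8 243.7 243.8 255.3 243.4 237.6 243.7 243.7 243.8 243.8
 243.7 243.7 243.7 243.7] [243.2 243.2 243.2 243.2 243.2 243.2 243.2 243.2 243.1 243.1 243.1 243.1
 243.  243.  243.  243.  243.  243.  243.  243.  242.9 242.9 242.9 242.9
 242.9 242.8 242.8 242.7 242.7]
edge [-3.05089760e-03  2.44439506e+02] 243.4174554217786
[ 443.67964194 -300.19924071   86.        ] [ 443.26130547 -303.73837217   80.        ] 3.452400866027773
[ 489.50028691 -294.16080084   86.        ] [ 490.26951666 -297.45941235   80.        ] 3.3714861196064385
[ 535.28207618 -288.12748155   86.        ] [ 537.22906421 -291.18695261   80.        ] 3.2906380847268997
[[ 428.66420731 -211.72080025   86.        ]
 [ 525.19226838 -199.20929933   86.        ]] 97.33552398524753
side10 th 0.13236172750732778 line rows 101 -78.0 22.0 slope -0.00569889341875365 b at mid 1.6076732673267324 0.7873944663701054
```

View pics/w10z.png

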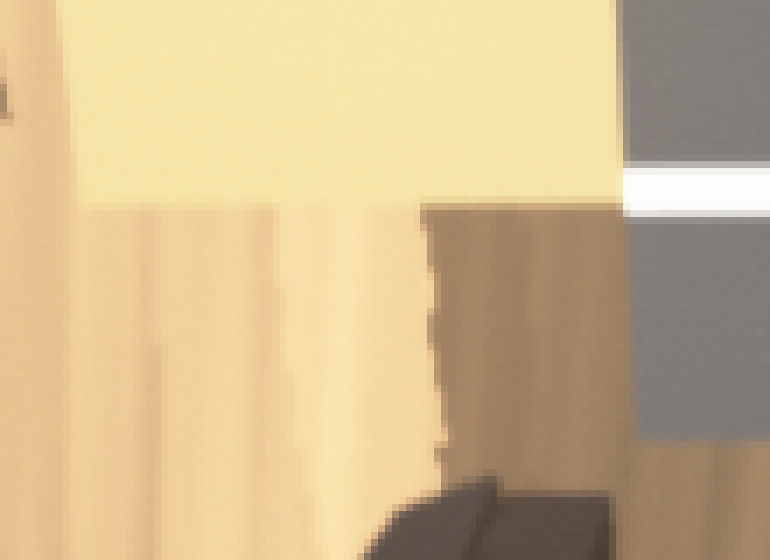

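```bash
python3 -m creep '[{"dp":[0.8,0,0],"roll":0,"hand":0.55},{"dp":[0.9,0,0],"roll":0,"hand":0.55},{"dp":[0.9,0,0],"roll":0,"hand":0.55},{"dp":[0.9,0,0],"roll":0,"hand":0.55},{"dp":[0.9,0,0],"roll":0,"hand":0.55},{"dp":[0.9,0,0],"roll":0,"hand":0.55},{"dp":[0.7,0,0],"roll":0,"hand":0.55},{"dp":[0,0,0],"roll":0,"hand":0.55},{"dp":[0,0,0],"roll":0,"hand":0.55}]'
python3 -m creep '[{"dp":[0,0,0.8],"roll":0,"hand":0.55},{"dp":[0,0,0.8],"roll":0,"hand":0.55},{"dp":[0,0,0.8],"roll":0,"hand":0.55},{"dp":[0,0,0.8],"roll":0,"hand":0.55},{"dp":[0,0,0.8],"roll":0,"hand":0.55},{"dp":[0,0,0.6],"roll":0,"hand":0.55},{"dp":[0,0,0.4],"roll":0,"hand":0.55},{"dp":[0,0,0.2],"roll":0,"hand":0.55},{"dp":[0,0,0],"roll":0,"hand":0.55},{"dp":[0,0,0],"roll":0,"hand":0.55}]'
```

```text
time: 19.13
tcp_pos: [460.9, -176.1, 186.9]
tcp_rot: [0.0, 0.659, 0.753, 0.0]
force: [0.0, 0.2, 0.2]
opening: 48.4
time: 19.97
tcp_pos: [461.1, -177.6, 83.0]
tcp_rot: [0.0, 0.66, 0.752, 0.0]
force: [0.6, 0.3, 0.5]
opening: 48.5
```

```bash
python3 -m creep '[{"dp":[-0.3,0,0],"roll":0,"hand":0.55},{"dp":[-0.3,0,0],"roll":0,"hand":0.55},{"dp":[-0.2,0,0],"roll":0,"hand":0.55},{"dp":[-0.1,0,0],"roll":0,"hand":0.55},{"dp":[-0.05,0,0],"roll":0,"hand":0.55},{"dp":[-0.05,0,0],"roll":0,"hand":0.55},{"dp":[-0.05,0,0],"roll":0,"hand":0.55},{"dp":[-0.05,0,0],"roll":0,"hand":0.55},{"dp":[-0.05,0,0],"roll":0,"hand":0.55},{"dp":[0,0,0],"roll":0,"hand":0.55}]'
python3 -m creep '[{"dp":[0.1,0,0],"roll":0,"hand":0.55},{"dp":[0.4,0,0],"roll":0,"hand":0.55},{"dp":[0.5,0,0],"roll":0,"hand":0.55},{"dp":[0,0,-0.8],"roll":0,"hand":0.55},{"dp":[0,0,-0.9],"roll":0,"hand":0.55},{"dp":[0,0,-0.9],"roll":0,"hand":0.55},{"dp":[0,0,-0.9],"roll":0,"hand":0.55},{"dp":[0,0,-0.9],"roll":0,"hand":0.55},{"dp":[0,0,-0.8],"roll":0,"hand":0.55},{"dp":[0,0,0],"roll":0,"hand":0.55}]'
python3 -m creep '[{"dp":[-0.8,0,0],"roll":0,"hand":0.55},{"dp":[-0.9,0,0],"roll":0,"hand":0.55},{"dp":[-0.9,0,0],"roll":0,"hand":0.55},{"dp":[-0.9,0,0],"roll":0,"hand":0.55},{"dp":[-0.9,0,0],"roll":0,"hand":0.55},{"dp":[-0.9,0,0],"roll":0,"hand":0.55},{"dp":[-0.7,0,0],"roll":0,"hand":0.55},{"dp":[0,0,0],"roll":0,"hand":0.55},{"dp":[0,0,0],"roll":0,"hand":0.55}]'
python3 snap.py 11 wrist side scene
python3 - <<'E'
from h import *
p,d,K,T=load("wrist11")
g=p.sum(2).astype(float)/3;th=.133;ey=np.array([-np.sin(th),np.cos(th)])
us=np.arange(275,390,5);vs=[]
for u in us:
    c=g[230:262,u]; w=np.clip(c-150,0,None); vs.append(230+(w*np.arange(32)).sum()/w.sum())
q=np.polyfit(us,vs,1)
blu=cv2.GaussianBlur(g,(0,0),.8);U=np.r_[np.arange(200,262,4),np.arange(415,525,4)];V=[]
for u in U:
    V.append(230.5+np.argmin(np.diff(blu[230:258,u])))
m=(U,np.array(V))
for _ in range(5):
    qe=np.polyfit(*m,1);r=m[1]-np.polyval(qe,m[0]);k=abs(r)<1.2;m=m[0][k],m[1][k]
print(q,qe,len(m[0]))
for u in(275,335,395):
    L=ray(K,T,(u,np.polyval(q,u)),86)[0];E=ray(K,T,[(u,np.polyval(qe,u))],80)[0]; print(L,(L-E)[:2]@ey)
E
python3 fin.py scene11 scene;python3 fin.py side11 side
```

```text
time: 20.8
tcp_pos: [463.9, -199.9, 82.8]
tcp_rot: [-0.0, 0.659, 0.752, 0.0]
force: [0.3, 2.9, 1.8]
opening: 48.6
time: 21.63
tcp_pos: [462.9, -179.9, 189.3]
tcp_rot: [0.002, 0.659, 0.752, 0.001]
force: [1.0, 0.7, -0.7]
opening: 48.4
time: 22.38
tcp_pos: [476.4, -298.8, 186.0]
tcp_rot: [-0.001, 0.66, 0.751, -0.0]
force: [0.7, 0.8, -0.1]
opening: 49.0
[-1.93144055e-03  2.41857792e+02] [-4.13759929e-03  2.41418664e+02] 39
[ 444.25764528 -302.8194233    86.        ] 1.035095011314899
[ 490.09737274 -296.74885435   86.        ] 0.9274911766094398
[ 535.90339662 -290.68274877   86.        ] 0.8199777296831896
scene11 th 0.1330946238533619 line rows 100 -80.0 19.0 slope -0.0040939093909391116 b at mid 1.1624999999999996 0.14664038185356387
side11 th 0.13236172750732778 line rows 98 -77.0 20.0 slope 0.003111272625263795 b at mid -1.3239795918367352 0.7741733408084809
```

View pics/wrist11.png

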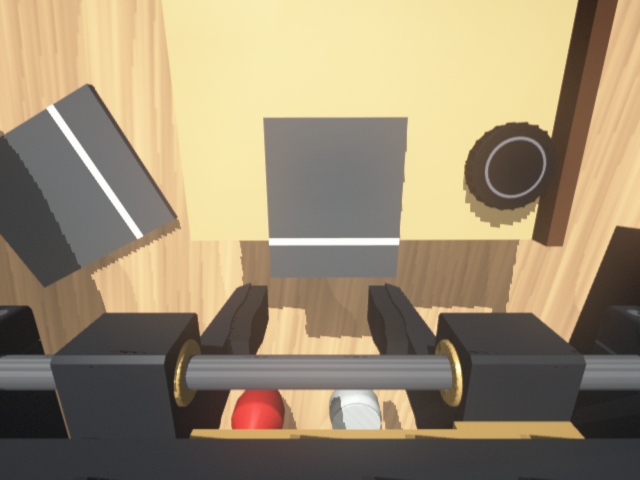

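View pics/sio11.png

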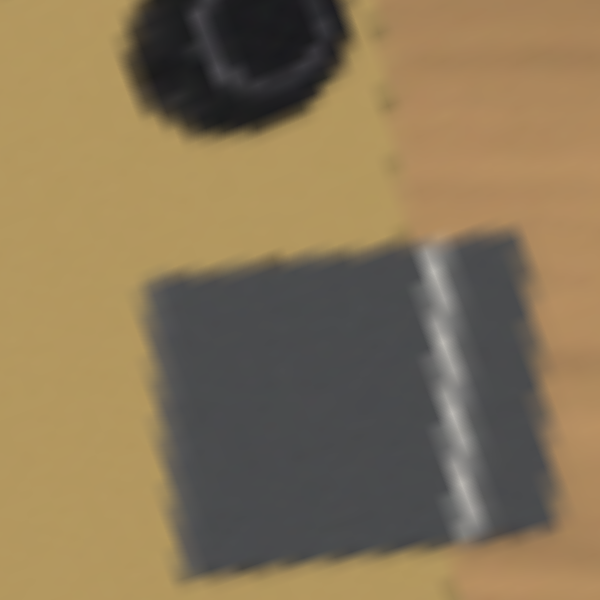

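```bash
python3 -m creep '[{"dp":[0,0,-0.8],"roll":0,"hand":0.55},{"dp":[0,0,-0.8],"roll":0,"hand":0.55},{"dp":[0,0,-0.8],"roll":0,"hand":0.55},{"dp":[0,0,-0.8],"roll":0,"hand":0.55},{"dp":[0,0,-0.5],"roll":0,"hand":0.55},{"dp":[0,0,0],"roll":0,"hand":0.55},{"dp":[0,0,0],"roll":0,"hand":0.55}]'
python3 snap.py 12 scene wrist; python3 fin.py scene12 scene
python3 - <<'E'
from h import *
p,d,K,T=load("wrist12");g=cv2.cvtColor(p,cv2.COLOR_RGB2GRAY)
cv2.imwrite("pics/w12.png",p[:,:,::-1])
E
```

```text
time: 23.12
tcp_pos: [477.0, -298.7, 260.7]
tcp_rot: [0.0, 0.659, 0.752, 0.0]
force: [-0.3, 1.3, -0.0]
opening: 48.4
scene12 th 0.1330946238533619 line rows 99 -80.0 18.0 slope -0.004152752009894872 b at mid 1.1628787878787876 0.14306063057857263
```

View pics/scene12.png

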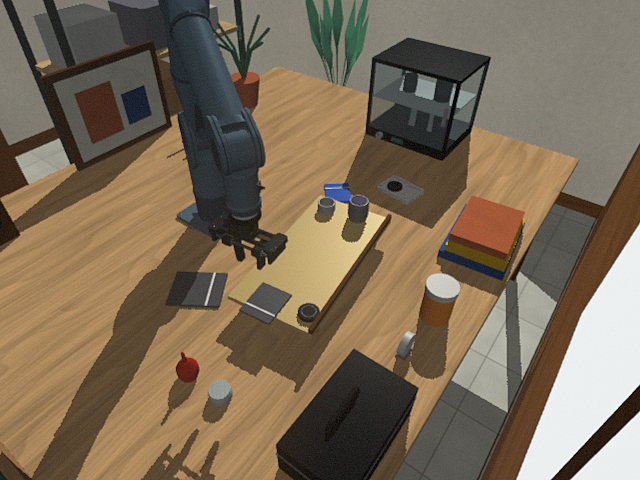

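View pics/w12.png

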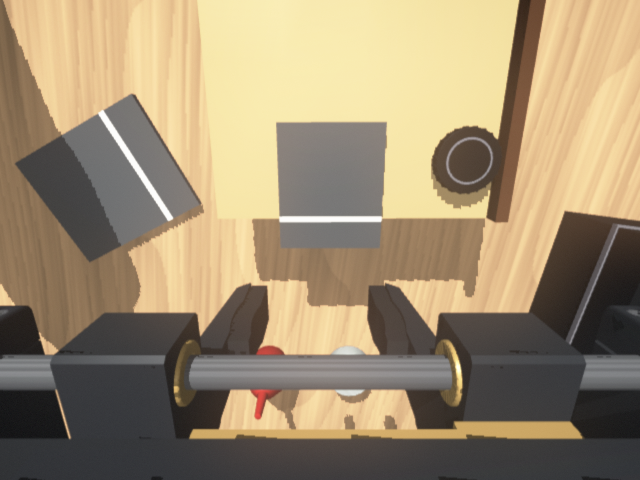

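```bash
python3 -c "
from station import order;print(order.job_done())"
```

```text
the job is handed in; nothing more can be done
None
```

I handed the job in at about 23 s of the 54 s allowed: the cap is against the rear rail, and the plate overhangs the right end of the shelf with its line about 1 mm inside the edge.

- **Cap:** I pushed it back with the two part-open fingers until the wrist force rose to about 4.7 N, so it met the rail. After I backed off, the pictures still showed it against the rail.
- **Plate:** I pushed it along by its back edge in stages, with the fingers square to the shelf, and corrected the last 3 mm after a closer look.
    - **Line position:** the wrist camera put the line 0.9 mm inside the edge and the scene camera 1.2 mm.
    - **Side camera:** it disagreed, putting the line 1.3 mm past the edge. I trusted it less because that edge has little contrast in its view. I left the remaining 1 mm uncorrected.
    - **Squareness:** within about 0.004 rad.
- **Everything else:** nothing else was touched, and the last picture shows no visible change in the other objects. I compared these by eye and did not measure them. The arm finished over the shelf end, with the fingertips about 175 mm above the plate.

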